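# Put the polished trophies back on their plinths

## Robot

A 6-joint arm with a two-finger parallel gripper is mounted at the origin on the work surface. World frame = base frame: x ahead of the robot, y to its left, z up, the work surface at z = 0. Lengths are in m, angles in rad, forces in N, time in s.
With the tool pointing down it reaches from about 0.225 to 0.725 m from the base axis. Payload 3.1 kg.
Tool frame: the origin (TCP) lies between the finger pads; the fingertips stand 22 mm ahead of it and the grasp point (between the pads) lies 3 mm ahead of it (arm.nose_length is the distance from the TCP to the fingertips, in m); z points along the fingers, y is the line along which they close (so a half turn about z gives the same grasp; the last joint's range is limited). The gripper opens to 85 mm and grips with 20 to 120 N. Pads are 22 mm wide; open, the fingers measure 114 mm over their backs; the gripper's body (76 mm by 85 mm) begins 54 mm behind the grasp point. The pads swing forward as they close: fully open they stand 13 mm farther back than shut.
Start: joints at [-1.424, 0.048, 0.099, 1.622, 0, 1.443], TCP at [0.142, -0.505, 0.253] pointing down, gripper open.
Joint ranges: [-2.91, 2.91], [-0.99, 1.94], [-1.21, 1.42], [-2.12, 2.29], [-1.49, 1.47], [-3.14, 3.14]. Speed limits (rad/s): [2.79, 2.79, 3.14, 3.14, 3.14, 3.14].

## Interface

Orientations are given as a rotation vector (axis times angle).
In Python, from workcell import arm gives the robot as it stands. The module is installed in compiled form; this text tells all that it offers. Calls block until the motion is done:
- arm.reach(position, orientation): joint-space move of the TCP to a pose.
- arm.servo_line(position, frame=None, max_speed=0.15, until_force=None): straight line of the TCP; frame=None keeps the orientation; max_speed is the mean speed in m/s. With until_force (N) it stops when the force on the tool has changed by that much, and returns True; else False.
- arm.set_joints(angles): joint-space move.
- arm.grip(opening, force=None): opening from 0.0 (shut) to 1.0 (fully open); force is the grip in N (None keeps the last); returns when the fingers have stopped.
- arm.wait(seconds).
- arm.ik(position, orientation): joint angles nearest the present ones, or None.
- arm.state(): the state.
- arm.grab_frame(name): name is "scene" or "side" or "wrist"; returns the picture (480x640x3 uint8, red, green, blue); there is no depth.
- arm.get_calibration(name): a dict with "fovy" (degrees; the focal length in pixels is half the picture's height over the tangent of half this angle, whatever the lens; pixels are square), "cx", "cy" (the principal point, pixels), "extrinsics" (4x4, takes a point from world to camera coordinates); the wrist camera has in their place "T_tool_cam" (4x4, takes a point from camera to tool coordinates, whose origin is the TCP and whose axes are the flange's). Camera axes: x right, y down, z forward; pixel columns grow to the right and rows downward; lengths in m; the calibration is good to about 2 mm. A picture is of the moment at which its call begins: read the wrist's pose just before it. get_calibration takes no time and is no camera call.
A pose or a line that the arm cannot do raises arm.PlanningError and nothing moves.
- arm.close_job(): hands the job in; it is judged then, once.
The state is a dict: "time_s": time; "joint_positions": joint angles; "joint_velocities": joint speeds; "joint_torque": joint torques, N m; "eef_pos": TCP position; "tool_rot": TCP orientation; "force": force on the tool from outside, world axes, zero at the start; "wrist_torque": the same for the moment, N m; "opening": opening from 0.0 (shut) to 1.0 (fully open); "grasp_force": force on a finger pad.
Only numpy, scipy, OpenCV 4.12 (cv2) and the standard library are available. Lean on these libraries where they do the work, as an engineer would, in place of code of your own. Each camera call takes 0.05 s, during which the arm holds its last target. There are 200 camera calls.

## Task

The league trophies have been polished: stand each one upright on its own plinth, the larger cup on the larger round plinth, the smaller cup on the smaller round one, the column trophy on the square one and the shield on the oblong one. Centre each on its plinth's top, with the column's and the shield's feet squared up with the sides of their plinths (either way round), and let go of them all. Set them down rather than drop them, knock none of them over, and leave the polish tin and the box of chalk where they are.

Things in the scene. Friction and masses are not known exactly. Their poses are not given: they have to be found in the camera images.
- big_cup_mid (a point): the larger two-handled steel cup, loose, standing: 150 mm tall, round foot of 64 mm diameter, thin stem, hollow bowl. The point is on its axis, 75 mm above its underside; z is up. The bowl's side is nearly upright from 25 to 75 mm above this point (the rim), 53 to 54 mm in diameter outside, wall 2.5 mm. Its two handles stick out along its +y and -y, to 46 mm from the axis, from 3 to 72 mm above this point; the bowl is bare on its +x and -x sides. 0.3 to 0.6 kg, bottom-heavy
- small_cup_mid (a point): the smaller two-handled steel cup, same pattern, loose, standing: 100 mm tall, round foot of 42 mm diameter. The point is on its axis, 50 mm above its underside; z is up. The bowl's side is nearly upright from 16 to 50 mm above this point (the rim), 35 to 36 mm in diameter outside, wall 2.5 mm. Handles along its +y and -y, to 33 mm from the axis, from 1 to 49 mm above this point; bare on its +x and -x sides. 0.14 to 0.28 kg
- column_mid (a point): the column trophy, loose, standing: a square foot of white marble 60 x 60 mm and 20 mm thick, a 44 mm square step to 30 mm, a square brass column 26 x 26 mm from 30 to 104 mm and a small brass ball of 20 mm diameter on top, 126 mm tall in all. The point is on its axis, 63 mm above its underside; z is up, x and y are square to the faces of both foot and column. 0.38 to 0.75 kg
- shield_mid (a point): the shield trophy, loose, standing: an oblong oak foot 36 mm (its x) by 90 mm (its y) and 20 mm thick, with an upright arch-topped oak board on it, 14 mm thick (x) and 72 mm wide (y), 106 mm tall in all at the middle. The point is in the middle of board and foot, 53 mm above its underside; z is up; the brass plates are on its +x face. 0.25 to 0.5 kg
- plinth_round_big_top (a point): the larger round plinth of dark wood, fixed: 45 mm tall, flat round top of 84 mm diameter (98 mm at the bottom moulding). The point is the centre of its top
- plinth_round_small_top (a point): the smaller round plinth of dark wood, fixed: 45 mm tall, flat round top of 62 mm diameter (76 mm at the bottom). The point is the centre of its top
- plinth_square_top (a point): the square plinth of dark wood, fixed: 45 mm tall, flat top 80 x 80 mm (94 mm at the bottom), x and y square to its sides. The point is the centre of its top
- plinth_oblong_top (a point): the oblong plinth of dark wood, fixed: 45 mm tall, flat top 56 mm (its x) by 110 mm (its y) (70 x 124 mm at the bottom). The point is the centre of its top
- polish_tin_mid (a point): bystander, not to be moved: a closed round tin of metal polish, 70 mm in diameter, 36 mm tall, loose on the cloth; the point is its centre
- chalk_box_mid (a point): bystander, not to be moved: an open wooden box with cubes of blue cue chalk, 62 mm (x) by 88 mm (y), 30 mm tall, loose on the cloth; the point is its centre
Not all that is in view belongs to the job. Leave any pink or purple look-alike of the part that bears big_cup_mid alone.

How it is judged:
At the end, for the whole second after the job is handed in: All four trophies upright (within 3.4 degrees), released and still on top of their own plinths, within 10 mm of its centre; column and shield squared to their plinths within 10 degrees (any quarter turn; either way round); tin and chalk box within 20 mm of their starts (horizontal distance between big_cup_mid and plinth_round_big_top below 0.01 m and z of big_cup_mid in the frame of plinth_round_big_top between 0.071 and 0.079 m and angle between each of big_cup_mid, small_cup_mid, column_mid, shield_mid's own z axis and vertical below 0.06 rad and linear speed of each of big_cup, small_cup, column, shield below 0.02 m/s and contact force between each of big_cup, small_cup, column, shield and the fingers below 0.05 N and horizontal distance between small_cup_mid and plinth_round_small_top below 0.01 m and z of small_cup_mid in the frame of plinth_round_small_top between 0.046 and 0.054 m and horizontal distance between column_mid and plinth_square_top below 0.01 m and z of column_mid in the frame of plinth_square_top between 0.059 and 0.067 m and horizontal distance between shield_mid and plinth_oblong_top below 0.01 m and z of shield_mid in the frame of plinth_oblong_top between 0.049 and 0.057 m and (angle between the x axis of column_mid and the x axis of plinth_square_top, either way round below 0.175 rad or angle between the x axis of column_mid and the y axis of plinth_square_top, either way round below 0.175 rad) and angle between the x axis of shield_mid and the x axis of plinth_oblong_top, either way round below 0.175 rad and distance of each of polish_tin_mid, chalk_box_mid from where it was at the start of the episode below 0.02 m); the robot touches nothing.
It fails at once if a trophy is knocked or tipped over (leans more than 35 degrees) (angle between any of big_cup_mid, small_cup_mid, column_mid, shield_mid's own z axis and vertical above 0.61 rad).
It fails at once if a trophy is dropped (out of the fingers and moving faster than 0.5 m/s, as after a fall of 12 mm) ((contact force between big_cup and the fingers below 0.05 N and linear speed of big_cup above 0.5 m/s) or (contact force between small_cup and the fingers below 0.05 N and linear speed of small_cup above 0.5 m/s) or (contact force between column and the fingers below 0.05 N and linear speed of column above 0.5 m/s) or (contact force between shield and the fingers below 0.05 N and linear speed of shield above 0.5 m/s)).
It fails at once if the polish tin or the chalk box is moved by more than 20 mm (distance of any of polish_tin_mid, chalk_box_mid from where it was at the start of the episode above 0.02 m).
It also fails if it takes over 104 s, if anything falls off the work surface, if the arm or the gripper's body presses on something with over 40 N, if the wrist force passes 120 N, or if a joint passes its speed limit or range.

## Working session

There is one attempt and no reset: what is moved stays moved. The work goes in short steps, each a Python script; the robot and the scene stay as the last script left them, time stands still between calls to the robot, and variables do not carry over. Pictures are saved under pics/ and viewed, at most 14 in all, crops included, and the job is handed in when it is done.

```bash
mkdir -p pics; ls; python3 - <<'E'
from workcell import arm
import cv2,numpy as np
np.set_printoptions(precision=4,suppress=True)
for n in ["scene","side","wrist"]:
    cv2.imwrite(f"pics/{n}0.png",arm.grab_frame(n)[:,:,::-1]); print(n,arm.get_calibration(n))
s=arm.state();print(s["time_s"],s["eef_pos"],s["tool_rot"],s["opening"],arm.nose_length)
E
```

```text
pics
scene {'fovy': 43.382457573151406, 'cx': 325.5926646808945, 'cy': 233.08597211656092, 'extrinsics': array([[ 0.4492,  0.8934,  0.008 , -0.2079],
       [ 0.6942, -0.3434, -0.6326, -0.2844],
       [-0.5624,  0.2897, -0.7745,  1.7465],
       [ 0.    ,  0.    ,  0.    ,  1.    ]])}
side {'fovy': 44.26336847661558, 'cx': 320.6632980784835, 'cy': 244.26248438434848, 'extrinsics': array([[-0.8834, -0.4686,  0.0021,  0.4273],
       [-0.3205,  0.6008, -0.7324,  0.2179],
       [ 0.3419, -0.6477, -0.6809,  1.1698],
       [ 0.    ,  0.    ,  0.    ,  1.    ]])}
wrist {'fovy': 65.356920439762, 'cx': 313.33657005119863, 'cy': 242.80511206270478, 'T_tool_cam': array([[ 0.0003, -0.9661, -0.2583,  0.0659],
       [ 1.    ,  0.0002,  0.0002,  0.0002],
       [-0.0001, -0.2583,  0.9661, -0.1212],
       [ 0.    ,  0.    ,  0.    ,  1.    ]])}
0.15 [ 0.1424 -0.5049  0.2524] [-3.1101 -0.4301  0.0001] 1.0032470765968189 0.022
```

View pics/scene0.png

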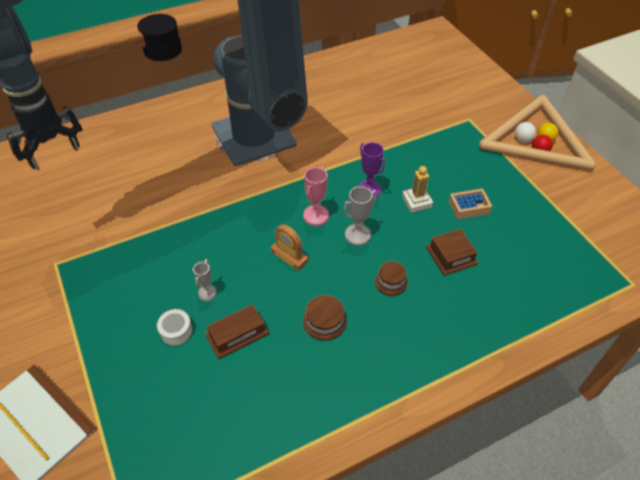

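View pics/side0.png

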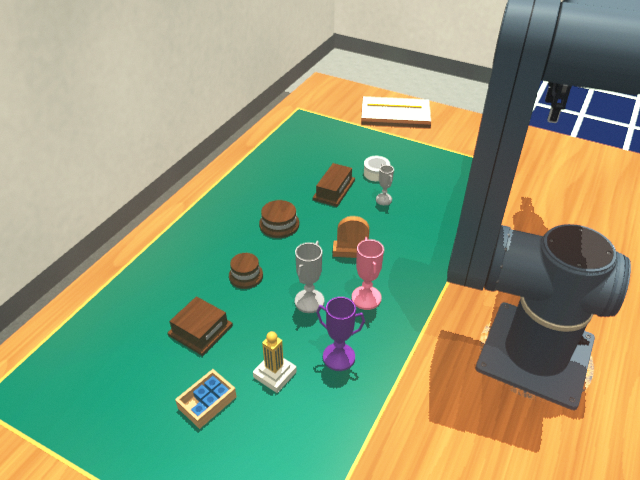

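The scene view shows three large-cup candidates: steel at scene (358,215), pink at (316,195) and purple at (371,165). The steel one is big_cup. The small steel cup is at (205,280). The column is at (420,188) and the shield at (290,245). The plinths are oblong (237,330), big round (325,316), small round (391,278) and square (453,250). The tin is at (174,327) and the chalk at (470,203). The side view agrees, with the steel cup at (309,277).

Next: rough positions, then wrist views from above.

```bash
cat > h.py <<'E'
from workcell import arm
import cv2,numpy as np
from scipy.spatial.transform import Rotation as R
np.set_printoptions(precision=4,suppress=True)
def K(c,h=480): return h/2/np.tan(np.radians(c["fovy"])/2)
def cam(name,st=None):
    """-> (f,cx,cy,T_world_cam)"""
    c=arm.get_calibration(name)
    if name=="wrist":
        T=np.eye(4);T[:3,:3]=R.from_rotvec(st["tool_rot"]).as_matrix();T[:3,3]=st["eef_pos"];T=T@c["T_tool_cam"]
    else: T=np.linalg.inv(c["extrinsics"])
    return K(c),c["cx"],c["cy"],T
def ray(C,px):
    px=np.atleast_2d(px).astype(float);f,cx,cy,T=C
    d=np.c_[(px[:,0]-cx)/f,(px[:,1]-cy)/f,np.ones(len(px))]@T[:3,:3].T
    return T[:3,3],d
def cast(C,px,z):
    o,d=ray(C,px); return o+d*((z-o[2])/d[:,2])[:,None]
def proj(C,p):
    f,cx,cy,T=C; q=(np.atleast_2d(p)-T[:3,3])@T[:3,:3]
    return np.c_[f*q[:,0]/q[:,2]+cx,f*q[:,1]/q[:,2]+cy]
def down(yaw):
    """tool pointing down; closing axis y at angle yaw+90deg mod 180 (tool x at angle yaw)"""
    c,s=np.cos(yaw),np.sin(yaw)
    return R.from_matrix(np.array([[c,s,0],[s,-c,0],[0,0,-1]])).as_rotvec()
E
python3 - <<'E'
from h import *
import pickle
for n,P in dict(scene=dict(big=(358,236,0),small=(207,295,0),col=(418,199,.02),shield=(291,257,.01),obl=(237,325,.045),rb=(325,312,.045),rs=(391,273,.045),sq=(454,245,.045),tin=(174,322,.036),chalk=(470,200,.03),pink=(316,216,0),purple=(370,187,0)),
 side=dict(big=(309,300,0),small=(384,200,0),col=(275,370,.02),shield=(351,248,.01),obl=(335,178,.045),rb=(279,212,.045),rs=(244,264,.045),sq=(198,318,.045),tin=(377,165,.036),chalk=(206,398,.03),pink=(367,298,0),purple=(339,356,0))).items():
    C=cam(n)
    for k,(u,v,z) in P.items(): 
        p=cast(C,(u,v),z)[0]; print(n,k,p[:2],"r",np.hypot(*p[:2]))
# look poses
for p in [(0.36,0.12,0.33),(0.36,-0.12,0.33)]:
  for yaw in (0,np.pi,np.pi/2,-np.pi/2,np.arctan2(p[1],p[0])):
    print(p,yaw,arm.ik(np.array(p),down(yaw)))
E
```

```text
scene big [0.4647 0.0899] r 0.47330237620334575
scene small [ 0.4639 -0.3078] r 0.5567034601867769
scene col [0.4391 0.2801] r 0.5207942866793996
scene shield [ 0.4571 -0.0906] r 0.46598540493806523
scene obl [ 0.5962 -0.2804] r 0.6588574352260834
scene rb [ 0.6512 -0.0966] r 0.6582783594258778
scene rs [0.6252 0.086 ] r 0.6310943789494068
scene sq [0.6214 0.2624] r 0.674563945335363
scene tin [ 0.5231 -0.3988] r 0.657769157751727
scene chalk [0.5085 0.3922] r 0.6422085586443936
scene pink [0.3586 0.0247] r 0.3594934799484253
scene purple [0.3305 0.1999] r 0.3862146422398564
side big [0.4664 0.0863] r 0.47428695160954454
side small [ 0.4612 -0.3072] r 0.5541533951770792
side col [0.4293 0.287 ] r 0.5164138321773917
side shield [ 0.4534 -0.0941] r 0.46302027102671844
side obl [ 0.5893 -0.2777] r 0.6514008112860691
side rb [ 0.6462 -0.0923] r 0.652782937615519
side rs [0.6225 0.0961] r 0.6298655089326738
side sq [0.6191 0.2674] r 0.6743256522986221
side tin [ 0.5218 -0.3933] r 0.6534586210356264
side chalk [0.5035 0.4025] r 0.6446667765280667
side pink [0.3583 0.0222] r 0.3589885672439
[... 205 characters left out ...]
.1445]
(0.36, 0.12, 0.33) 1.5707963267948966 [ 0.1445 -0.2895 -0.0515  1.8088  0.      1.7153]
(0.36, 0.12, 0.33) -1.5707963267948966 [ 0.1445 -0.2895 -0.0515  1.8088  0.     -1.4263]
(0.36, 0.12, 0.33) 0.3217505543966422 [ 0.1445 -0.2895 -0.0515  1.8088  0.      2.9644]
(0.36, -0.12, 0.33) 0 [-0.499  -0.2895 -0.0515  1.8088  0.      2.6426]
(0.36, -0.12, 0.33) 3.141592653589793 [-0.499  -0.2895 -0.0515  1.8088  0.     -0.499 ]
(0.36, -0.12, 0.33) 1.5707963267948966 [-0.499  -0.2895 -0.0515  1.8088  0.      1.0718]
(0.36, -0.12, 0.33) -1.5707963267948966 [-0.499  -0.2895 -0.0515  1.8088  0.     -2.0698]
(0.36, -0.12, 0.33) -0.3217505543966422 [-0.499  -0.2895 -0.0515  1.8088  0.      2.9644]
```

```bash
python3 - <<'E'
from h import *
import pickle
D=[]
for i,y in enumerate((-0.25,0,0.25)):
    arm.reach(np.array([0.47,y,0.34]),down(np.pi)); s=arm.state(); im=arm.grab_frame("wrist")
    cv2.imwrite(f"pics/w{i}.png",im[:,:,::-1]); D.append((s,im))
    print(s["time_s"],s["eef_pos"])
pickle.dump(D,open("w.pkl","wb"))
E
```

```text
1.9417 [ 0.4697 -0.2504  0.3397]
2.975 [ 0.4703 -0.0009  0.3399]
4.0083 [0.4706 0.2488 0.34  ]
```

View pics/w0.png

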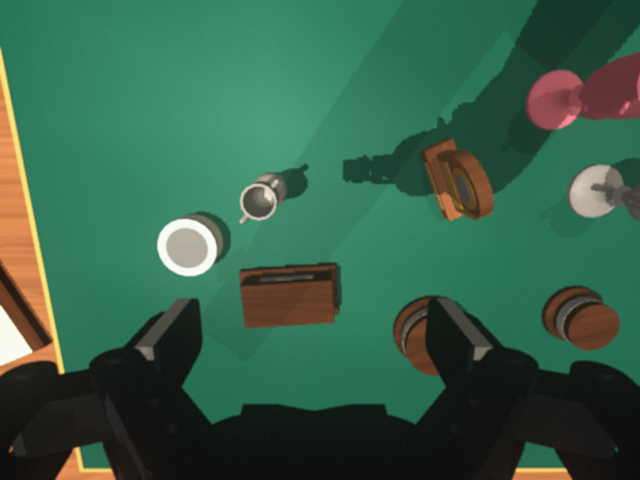

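View pics/w2.png

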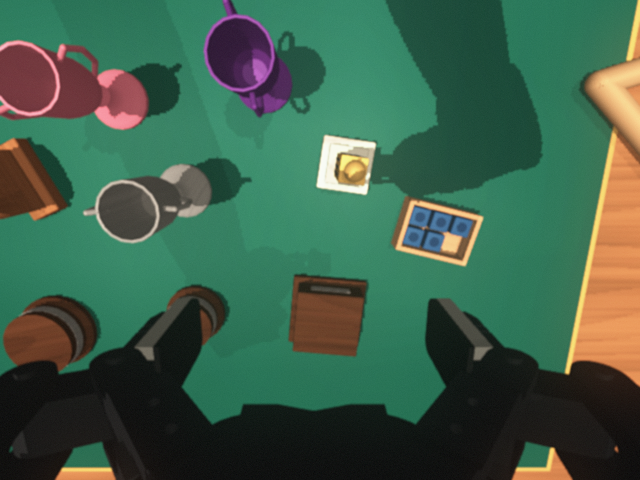

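View pics/w1.png

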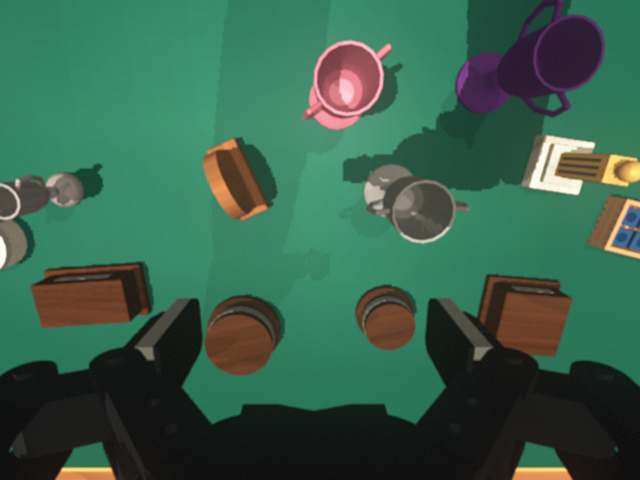

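The wrist views (down = +x, right = +y) show:
- **w0:** small cup rim (260,200) with handles at (274,181) and (243,218), tin (188,246), oblong plinth top (289,298), shield (458,180).
- **w1:** steel cup rim (422,210) with handles at (375,210) and (465,208), pink cup (348,78), purple cup (568,55), big round top (241,337), small round top (388,320), shield (235,180).
- **w2:** column foot (347,165) with ball (354,170), square top (328,318), chalk box (438,232).

Next I fit the tops and trophies and draw the fits on zoomed crops.

```bash
cat > m.py <<'E'
from h import *
import pickle
D=pickle.load(open("w.pkl","rb")); S=2
tiles=[]
def flood(i,seed,tol=12):
    im=cv2.medianBlur(D[i][1],3); m=np.zeros((482,642),np.uint8)
    cv2.floodFill(im.copy(),m,seed,0,(tol,)*3,(tol,)*3,8|cv2.FLOODFILL_MASK_ONLY|cv2.FLOODFILL_FIXED_RANGE|(255<<8))
    m=cv2.morphologyEx(m[1:-1,1:-1],cv2.MORPH_CLOSE,np.ones((5,5)));m=cv2.morphologyEx(m,cv2.MORPH_OPEN,np.ones((5,5)))
    return max(cv2.findContours(m,0,cv2.CHAIN_APPROX_NONE)[0],key=cv2.contourArea)[:,0]
def tile(i,ctr,draw,half=(66,50)):
    u,v=ctr; im=D[i][1][v-half[1]:v+half[1],u-half[0]:u+half[0],::-1]
    k=4; im=cv2.resize(im,None,fx=k,fy=k,interpolation=cv2.INTER_CUBIC)
    for p in draw: cv2.circle(im,tuple(int(x) for x in (np.array(p)-[u-half[0],v-half[1]]+.5)*k),1,(0,255,0),-1)
    return cv2.resize(im,(264,200))
for name,i,seed,tol in (("rb",1,(241,345),16),("rs",1,(388,325),16),("sq",2,(328,325),16),("sq1",1,(530,325),16),("obl",0,(289,305),16),("tin",0,(188,243),40)):
    c=flood(i,seed,tol); C=cam("wrist",D[i][0]); w=cast(C,c,.045 if name!="tin" else .036)[:,:2]
    if name in("rb","rs"): 
        (x,y),r=cv2.minEnclosingCircle((w*1e3).astype(np.float32)); e=cv2.fitEllipse((w*1e3).astype(np.float32)); print(name,(x,y),2*r,e)
    else: print(name,cv2.minAreaRect((w*1e3).astype(np.float32)))
    tiles.append(tile(i,seed,c))
for i,c in ((0,(265,195)),(1,(415,205)),(2,(347,165)),(1,(235,180)),(0,(455,180)),(2,(135,205))): tiles.append(tile(i,c,[]))
cv2.imwrite("pics/t.png",np.vstack([np.hstack(tiles[k:k+3]) for k in (0,3,6,9)])[:,:])
E
python3 m.py; python3 -c "
import cv2;t=cv2.imread('pics/t.png');cv2.imwrite('pics/t1.png',cv2.resize(t[:400],(792,400)));cv2.imwrite('pics/t2.png',t[400:])"
```

```text
rb (647.8765258789062, -94.882568359375) 83.21300506591797 ((648.180908203125, -94.7499008178711), (80.62173461914062, 81.40373229980469), 108.60504913330078)
rs (623.1094360351562, 91.50032806396484) 62.05276107788086 ((623.4717407226562, 92.07502746582031), (58.80634307861328, 59.54402160644531), 0.13393567502498627)
sq ((620.5042724609375, 261.98638916015625), (84.3348617553711, 77.46170806884766), 84.63744354248047)
sq1 ((620.6483154296875, 264.8318786621094), (78.13524627685547, 77.24873352050781), 84.72377014160156)
obl ((592.234619140625, -279.909423828125), (53.9925651550293, 112.02294921875), 4.078277587890625)
tin ((524.46533203125, -400.15509033203125), (47.28620910644531, 48.11639404296875), 43.00370788574219)
```

View pics/t1.png

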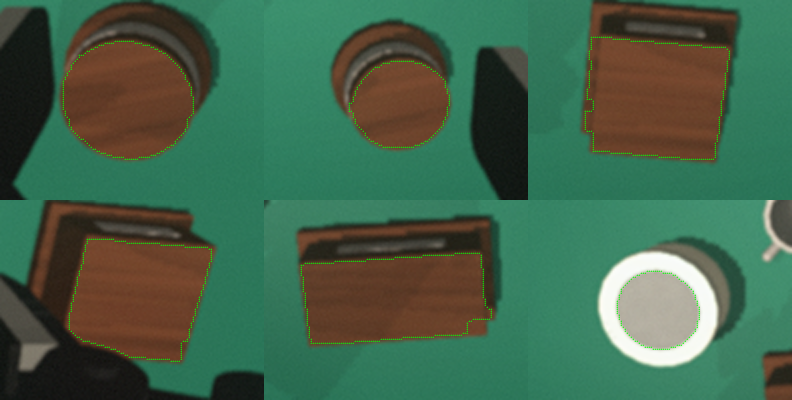

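View pics/t2.png

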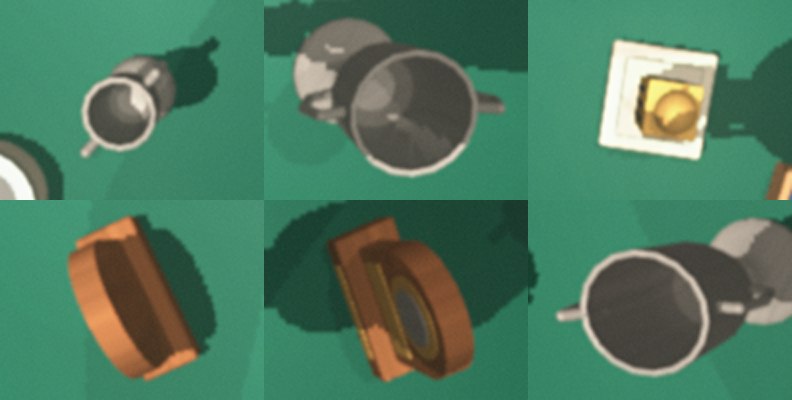

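The contours follow the plinth tops and the sizes match. From the zoomed tiles I take these pixels:
- **w0:** small cup rim (259,201.5).
- **w1:** big cup rim (424,211).
- **w2:** big cup rim (127.5,211.5), column ball (355,171), and column foot corners (324.5,135), (376.5,143.5), (365.5,195), (317,188.5).
- **w1 shield foot right edge:** (236.5,138.5) to (267.5,207.5), then bottom corner (241.5,220).
- **w0 shield foot left edge:** (423,151) to (449.5,220).

```bash
python3 - <<'E'
from h import *
import pickle
D=pickle.load(open("w.pkl","rb")); C=[cam("wrist",d[0]) for d in D]
f=lambda i,p,z:print(i,z,cast(C[i],p,z)[:,:2].tolist() if 0 else cast(C[i],p,z)[:,:2].round(4).tolist())
print("small");f(0,[(259,201.5)],.1)
print("small handles");f(0,[(243,221),(276.5,180)],.085)
print("big");f(1,[(424,211)],.15);f(2,[(127.5,211.5)],.15);f(1,[(388,189)],.008)
print("big handles");f(1,[(469.5,207),(368.5,208.5)],.13);f(2,[(84,213.5)],.13)
print("col");f(2,[(355,171)],.116);q=[(324.5,135),(376.5,143.5),(365.5,195),(317,188.5)];f(2,q,.02)
w=cast(C[2],q,.02)[:,:2];print(w.mean(0),[np.degrees(np.arctan2(*(w[b]-w[a])[::-1])) for a,b in ((0,1),(3,2),(0,3),(1,2))],[np.linalg.norm(w[b]-w[a]) for a,b in ((0,1),(3,2),(0,3),(1,2))])
print("shield");
for z in (0,.02): f(1,[(236.5,138.5),(267.5,207.5),(241.5,220)],z);f(0,[(423,151),(449.5,220)],z)
E
```

```text
small
0 0.1 [[0.46, -0.3032]]
small handles
0 0.085 [[0.4823, -0.3225], [0.4407, -0.2872]]
big
1 0.15 [[0.4612, 0.0919]]
2 0.15 [[0.4618, 0.092]]
1 0.008 [[0.4595, 0.0888]]
big handles
1 0.13 [[0.4612, 0.1382], [0.4625, 0.0481]]
2 0.13 [[0.4671, 0.0426]]
col
2 0.116 [[0.4308, 0.2864]]
2 0.02 [[0.3974, 0.2611], [0.4068, 0.3204], [0.4655, 0.3099], [0.4578, 0.2527]]
[0.4319 0.286 ] [np.float64(81.01588969818796), np.float64(82.34049650017576), np.float64(-7.931663528136144), np.float64(-10.129709378995408)] [np.float64(0.060040360541018106), np.float64(0.057743382744018225), np.float64(0.060975395053031664), np.float64(0.05964219409542236)]
shield
1 0 [[0.4006, -0.0925], [0.4834, -0.0583], [0.4992, -0.0915]]
0 0 [[0.4145, -0.1193], [0.4986, -0.0798]]
1 0.02 [[0.4009, -0.0885], [0.48, -0.0558], [0.4951, -0.0876]]
0 0.02 [[0.4141, -0.125], [0.4945, -0.0872]]
```

```bash
cat > pp.py <<'E'
from h import *
rad=np.radians
# src xy, dst xy (m), grasp height above underside, yaw at src, yaw at dst, carry height of underside, object height
J=dict(
 column=((.4314,.2862),(.6205,.2645),.085,rad(171.5),rad(175),.08,.126),
 small=((.460,-.303),(.6233,.0918),.085,rad(137),rad(137),.165,.100),
 big=((.4614,.0920),(.648,-.0948),.128,rad(93.5),rad(93.5),.08,.150),
 shield=((.448,-.091),(.5922,-.2797),.080,rad(204),rad(274),.08,.106))
def go(p,yaw=None,v=.15,**k): return arm.servo_line(np.array(p),None if yaw is None else down(yaw),max_speed=v,**k)
def check(n):
    s,d,g,ys,yd,c,h=J[n]; z=g+.003
    for p,y in (((*s,h+.06),ys),((*s,z),ys),((*s,z+c),ys),((*d,z+c),yd),((*d,z+.045),yd),((*d,.045+h+.06),yd)): 
        q=arm.ik(np.array(p),down(y)); 
        if q is None: print("NO IK",n,p,y)
def pick(n,force=60):
    s,d,g,ys,yd,c,h=J[n]; z=g+.003
    arm.grip(1.0); arm.reach(np.array([*s,h+.06]),down(ys))
    print("hit",go((*s,z),v=.12,until_force=15)); arm.grip(0.0,force)
    st=arm.state(); print(n,"grip",st["opening"],st["grasp_force"],st["eef_pos"],"t",st["time_s"])
def lift(n,up=None):
    s,d,g,ys,yd,c,h=J[n]; z=g+.003
    go((*s,z+(up or c)),v=.1); st=arm.state(); print("lifted",st["opening"],st["grasp_force"],st["force"])
def place(n,off=(0,0)):
    s,d,g,ys,yd,c,h=J[n]; z=g+.003; d=np.add(d,off)
    go((*d,z+c),yd,v=.2); go((*d,z+.045+.004),v=.12)
    hit=go((*d,z+.045-.003),v=.02,until_force=4); st=arm.state(); print("touch",hit,st["eef_pos"],"expected z",z+.045,st["force"])
    arm.grip(1.0); go((*d,.045+h+.06),v=.15); print("t",arm.state()["time_s"])
E
python3 - <<'E'
from pp import *
for n in J: check(n)
pick("column"); lift("column")
cv2.imwrite("pics/c1.png",arm.grab_frame("side")[:,:,::-1])
E
```

```text
hit False
column grip 0.29589536310762826 59.259642362594604 [0.4315 0.2859 0.0884] t 6.5083
lifted 0.2960926066300517 59.26780164241791 [ 1.0632  0.8117 -6.5418]
```

View pics/c1.png

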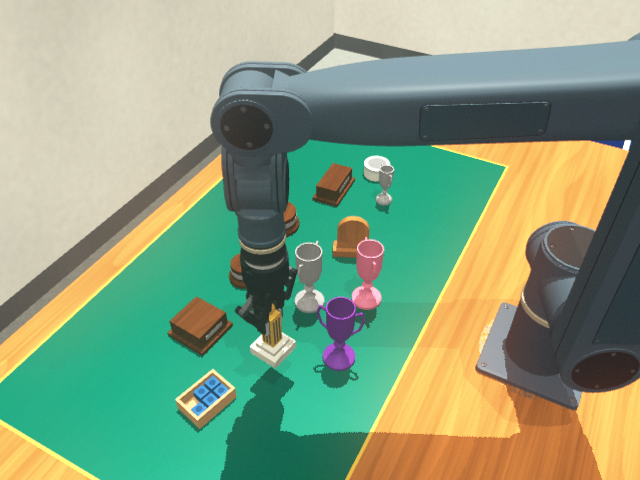

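The side view shows the column lifted upright at (272,335), with everything else undisturbed. The opening matches its 26 mm width.

```bash
python3 - <<'E'
from pp import *
place("column")
pick("small"); lift("small")
E
```

```text
touch True [0.6215 0.2646 0.1334] expected z 0.133 [-0.1333 -0.242   6.6842]
t 10.7917
hit False
small grip 0.3881375563854992 59.982206616550684 [ 0.4602 -0.3036  0.0888] t 14.4167
lifted 0.3893069283837862 59.6854798682034 [-0.0784  0.8372 -1.2115]
```

```bash
python3 - <<'E'
from pp import *
place("small")
pick("big"); lift("big")
place("big")
arm.reach(np.array([0.46,-0.09,0.33]),down(np.pi)); s=arm.state(); im=arm.grab_frame("wrist")
import pickle; pickle.dump((s,im),open("w3.pkl","wb")); cv2.imwrite("pics/w3.png",im[:,:,::-1]); print(s["time_s"])
E
```

```text
touch True [0.6244 0.0918 0.1338] expected z 0.133 [-0.0824  0.2884  4.4502]
t 21.1333
hit False
big grip 0.6054313348167675 63.579967129044235 [0.4619 0.092  0.1323] t 23.3333
lifted 0.6080034702857482 63.4218753897585 [-0.2325  0.1758 -4.8431]
touch True [ 0.6484 -0.0948  0.1774] expected z 0.176 [-0.7897 -0.0569  5.8048]
t 27.575
29.0
```

View pics/w3.png

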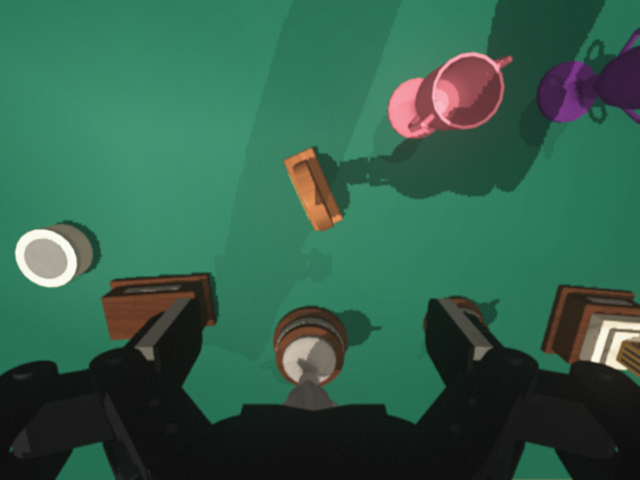

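The view shows the big cup's foot on its plinth at (308,358). The shield is intact, with foot corners at (284,160), (316,147), (342,220) and (319,231). I refine the shield's position from these corners and then move it.

```bash
python3 - <<'E'
from pp import *
import pickle
s,im=pickle.load(open("w3.pkl","rb")); C=cam("wrist",s)
w=cast(C,[(284,160),(316,147),(342,220),(319,231)],.018)[:,:2]; m=w.mean(0)
a=np.degrees([np.arctan2(*(w[3]-w[0])[::-1]),np.arctan2(*(w[2]-w[1])[::-1])]);print(m,a,np.linalg.norm(w[3]-w[0]),np.linalg.norm(w[1]-w[0]))
j=list(J["shield"])
if np.linalg.norm(m-j[0])<.008: j[0]=tuple((m+j[0])/2); J["shield"]=tuple(j)
print(j[0]); check("shield")
pick("shield"); lift("shield")
place("shield")
arm.reach(np.array([0.35,-0.2,0.40]),down(np.pi)); s=arm.state(); im=arm.grab_frame("wrist")
pickle.dump((s,im),open("w4.pkl","wb")); cv2.imwrite("pics/w4.png",im[:,:,::-1]); print(s["time_s"])
arm.reach(np.array([0.35,0.2,0.40]),down(np.pi)); s=arm.state(); im=arm.grab_frame("wrist")
pickle.dump((s,im),open("w5.pkl","wb")); cv2.imwrite("pics/w5.png",im[:,:,::-1])
E
```

```text
[ 0.448  -0.0874] [25.8292 20.2626] 0.09141008128349247 0.03881479471943742
(np.float64(0.4480067947360641), np.float64(-0.08917714659802811))
hit False
shield grip 0.15490182477659148 58.857330679893494 [ 0.4483 -0.0894  0.0833] t 31.4583
lifted 0.15722346443818294 58.45346689224243 [-0.9469  1.0462 -2.6417]
touch True [ 0.5931 -0.2803  0.1283] expected z 0.128 [-0.5759 -1.1261  5.3652]
t 35.9333
37.275
```

View pics/w4.png

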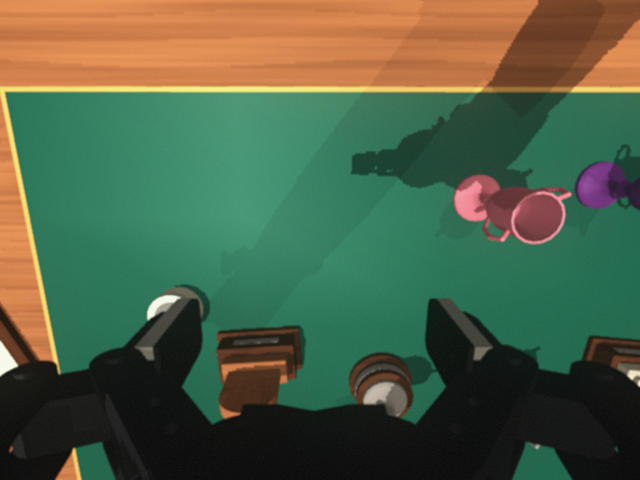

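View pics/w5.png

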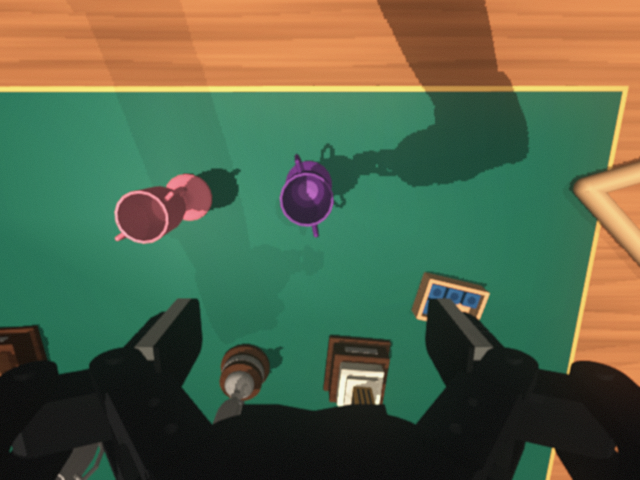

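These views are partly blocked by the gripper, though all four trophies stand on their plinths. I turn the camera to the far side for a clear check.

```bash
python3 - <<'E'
from h import *
import pickle
D=[]
for y in (.17,-.19):
    arm.reach(np.array([.52,y,.42]),down(0.0)); s=arm.state(); im=arm.grab_frame("wrist"); D.append((s,im)); print(s["time_s"])
pickle.dump(D,open("v.pkl","wb"))
C=[cam("wrist",d[0]) for d in D]; T=[]
P=[(0,.6205,.2645),(0,.6233,.0918),(1,.648,-.0948),(1,.5922,-.2797)]
for i,x,y in P:
    u,v=proj(C[i],(x,y,.07))[0].round().astype(int); u=np.clip(u,65,575);v=np.clip(v,50,430); print(u-65,v-50)
    T.append(cv2.resize(D[i][1][v-50:v+50,u-65:u+65,::-1],(390,300),interpolation=cv2.INTER_CUBIC))
cv2.imwrite("pics/v.png",np.vstack([np.hstack(T[:2]),np.hstack(T[2:])]))
E
```

```text
41.6333
46.3083
169 63
314 60
167 38
322 87
```

View pics/v.png

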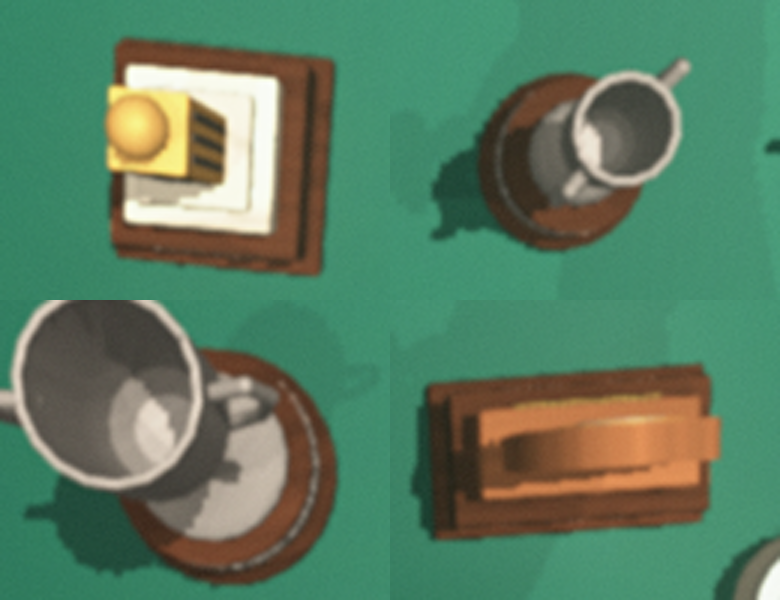

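```bash
python3 - <<'E'
from h import *
import pickle
D=pickle.load(open("v.pkl","rb"));C=[cam("wrist",d[0]) for d in D]
for n,i,p,z,t in (("col",0,(214.7,105),.161,(.6205,.2645)),("small",0,(393.3,102.7),.145,(.6233,.0918)),("big",1,(203,69),.195,(.648,-.0948)),("shield",1,(389.2,136.2),.063,(.5922,-.2797))):
    w=cast(C[i],p,z)[0,:2]; print(n,w,(w-t)*1e3)
# same-view relative: column foot vs. plinth top, shield foot vs. plinth top (tile px -> px), big foot vs top
o=np.array([169,63]); foot=o+np.array([(125,65),(280,77),(275,234),(124,222)])/3; top=o+np.array([(125,40),(310,58),(300,262),(117,246)])/3
print("col foot",cast(C[0],foot,.06)[:,:2].mean(0),"top",cast(C[0],top,.045)[:,:2].mean(0))
o=np.array([322,87]); top=o+np.array([(62,88),(318,70),(318,220),(67,232)])/3
print("obl top",cast(C[1],top,.045)[:,:2].mean(0))
E
```

```text
col [0.6208 0.2643] [ 0.2908 -0.1731]
small [0.6244 0.0902] [ 1.1448 -1.624 ]
big [ 0.6466 -0.0959] [-1.3867 -1.1254]
shield [ 0.5938 -0.2832] [ 1.6032 -3.5463]
col foot [0.6206 0.264 ] top [0.6205 0.262 ]
obl top [ 0.5916 -0.2824]
```

All four are within about 4 mm of centre, squared up and released, and the arm is clear. Handing in.

```bash
python3 -c "
from workcell import arm
print(arm.close_job(),arm.state()['time_s'])"
```

```text
the job is handed in; nothing more can be done
the job is handed in; nothing more can be done
```

The job is handed in: all four trophies stand upright and released on their own plinths, within about 4 mm of centre by my last camera check at about 46 s, with the column and shield squared by eye and the tin and chalk box never touched.

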